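Slide the base board into the bin rack

ROBOT

A 6-joint arm with a two-finger parallel gripper is mounted at the origin on the work surface. World frame = base frame: x ahead of the robot, y to its left, z up, the work surface at z = 0. Lengths are in m, angles in rad, forces in N, time in s.
With the tool pointing down it reaches from about 0.375 to 0.9 m from the base axis. Payload 3.1 kg.
Tool frame: the origin (TCP) lies at the very end of the fingers, on their centre line; the grasp point (between the pads) lies 19 mm behind it; z points along the fingers, y is the direction in which the jaws open and shut (so a half turn about z gives the same grasp; the last joint's range is limited). The gripper opens to 85 mm and grips with 20 to 120 N. Pads are 22 mm wide; open, the fingers measure 114 mm over their backs; the gripper's body (76 mm by 85 mm) begins 54 mm behind the grasp point. The pads swing forward as they close: fully open they stand 13 mm farther back than shut.
Start: joints at [1.062, 0.527, 1.433, -0, 1.181, -0.178], TCP at [0.203, 0.591, 0.231] pointing down, gripper open.
Joint ranges: [-3.08, 3.08], [-0.75, 2.2], [0.22, 2.44], [-1.43, 4.57], [0, 2.65], [-2.85, 2.85]. Speed limits (rad/s): [2.79, 2.79, 3.14, 3.14, 3.14, 3.14].

INTERFACE

Orientations are given as a unit quaternion [x, y, z, w].
In Python, from station import manip gives the robot as it stands. The module is installed in compiled form; this text tells all that it offers.
- The arm moves only by the tool send_rows, never from a script. Its argument "commands" is a list of rows, each an object with "delta_pos": the shift along the world's x, y, z in cm, a list of three; "yaw": the turn about the world's z in rad. A call has 1 to 10 rows; each row shifts and turns the pose as measured when the row begins; what a row does not reach is not made up. A row lasts 1/8 s, in which the tool goes at most 62.5 mm and 10.7 degrees, less where a joint would pass 70% of its speed; a pose out of reach is approached as far as the arm can. A call is refused whole if a number of a shift passes 6.25 or a number of a turn 0.188, either way. A call with a gripper value outside its range is refused whole. "grip" is the closure, from -1 (fully open) to 1 (shut), set as the call begins (left out, the last holds). The fingers move at their own pace and stop on an object; "force" is the grip in N (left out, the last holds). Time passes only in rows, so rows that do not move let the fingers close. It gives the time, the measured TCP pose, the force and the opening at its end, in the units of the state.
- manip.sense(): the state, without advancing time (a new reading comes with each control period).
- manip.snapshot(name): name is "scene" or "top" or "wrist"; returns the picture (480x640x3 uint8, blue, green, red); there is no depth.
- manip.get_calibration(name): a dict with "fx", "fy", "cx", "cy" (pixels), "world_to_cam" (4x4, takes a point from world to camera coordinates); the wrist camera has in their place "mount" (4x4, takes a point from camera to tool coordinates, whose origin is the TCP and whose axes are the flange's). Camera axes: x right, y down, z forward; pixel columns grow to the right and rows downward; lengths in m; the calibration is good to about 2 mm. A picture is of the moment at which its call begins: read the wrist's pose just before it. get_calibration takes no time and is no camera call.
- manip.sign_off(): hands the job in, once; it reports no verdict.
The state is a dict: "t": time; "q": joint angles; "qd": joint speeds; "tau": joint torques, N m; "tcp_pos": TCP position; "tool_rot": TCP orientation; "force": force on the tool from outside, world axes, zero at the start; "ft_torque": the same for the moment, N m; "finger_gap": opening from 0.0 (shut) to 1.0 (fully open).
Only numpy, scipy, OpenCV 4.12 (cv2) and the standard library are available. Lean on these libraries where they do the work, as an engineer would, in place of code of your own. Each camera call takes 0.05 s, during which the arm holds its last target. There are 200 camera calls.

TASK

Slide the loose chipboard base board, lying flat, into the slot at the foot of the small pigeonhole rack: push it fully home against the stop, so that its outer edge is flush with the ends of the rails. Leave the fittings, boxes and tools around it where they are.

Things in the scene. Friction and masses are not known exactly. Their poses are not given: they have to be found in the camera images.
- board: loose chipboard base board: plain flat rectangle 120 mm deep (its x) x 150 mm wide (its y) x 15 mm thick, about 0.2 kg, flat on the bench at the robot's right. Origin: centre of its underside. Its x starts within 38 degrees of the slot's x; a half turn does not matter. Too wide and low to pinch; pushed on the 150 mm edge away from the rack it slides easily.
- rack: small fixed pigeonhole rack at the robot's left with a slot at its foot that faces the robot's right. Origin: on the bench, middle of the slot's mouth, in the plane of the two rails' ends; x points level into the slot, y across, z up. The slot's floor is the bench; it is 155.5 mm wide between two pine rails, each 25 mm wide and 28 mm high with its lip.
- slot_stop (a point): middle of the fixed stop that ends the slot, on the bench, 121 mm in from the mouth; axes as the rack's. In the first 17 mm of the slot the rails' inner faces flare out by up to 12 mm a side towards the mouth.
- slot_lip (a point): underside of the slot's roof 90 mm in from the mouth, 19 mm above the bench. From the mouth to here only lips 15 mm broad, 9 mm thick cover the slot's two sides: its middle is open above. The pigeonholes stand from 80 to 205 mm behind the mouth, 206 mm wide, 214 mm high.
- coupling: bystander: grey plastic pipe coupling standing on end beside the rack: a ring 60 mm across, 55 mm high; origin at the centre of its underside
- end_cap: bystander: grey plastic end cap, a disc 58 mm across, 30 mm high; origin at the centre of its underside
- tee: bystander: grey plastic pipe tee lying on its side, 100 x 78 mm, 46 mm high; origin at the centre of its underside
- tape_measure: bystander: yellow and black tape measure standing on edge, 65 x 36 mm, 62 mm high; origin at the centre of its underside
- carton: bystander: closed cardboard carton 90 x 120 mm, 50 mm high; origin at the centre of its underside
- reducer: bystander: short grey plastic ring 52 mm across, 35 mm high, standing on top of the rack's pigeonholes; origin at the centre of its underside
- hammer: bystander: hammer lying on the bench, about 280 mm long; its origin is near its middle
Things that resemble listed ones, but are neither listed nor needed, are in the scene too. Of the things like the board, leave any that is orange or white; of the rest the larger one is meant.

How it is judged:
At the end, for the whole second after the job is handed in: The board lies flat on the bench inside the slot, within 5 mm of flush with the rail ends (its centre 56 to 66 mm inside the mouth and within 6 mm of the slot's middle), square to the slot within 0.06 rad, level and at rest (x of board in the frame of rack between 0.056 and 0.066 m and y of board in the frame of rack between -0.006 and 0.006 m and angle between the x axis of board and the x axis of rack, either way round below 0.06 rad and z of board in the frame of rack below 0.004 m and angle between board's own z axis and vertical below 0.04 rad and linear speed of board below 0.01 m/s); the robot touches nothing.
It fails at once if a bystander is moved by more than 30 mm (distance of any of coupling, end_cap, tee, tape_measure, carton, reducer, hammer from where it was at the start of the episode above 0.03 m).
It also fails if it takes over 48 s, if anything falls off the work surface, if the arm or the gripper's body presses on something with over 40 N, if the wrist force passes 120 N, or if a joint passes its speed limit or range.

## Working session

There is one attempt and no reset: what is moved stays moved. The work goes in short steps, Python scripts to look and compute and a tool call to move; the robot and the scene stay as the last step left them, time stands still between calls to the robot, and variables do not carry over. Pictures are saved under pics/ and viewed, about 8 in all and at most 12, crops included, and the job is handed in when it is done.

Besides the shell and the picture viewer there is one more tool, called after "Call:" in YAML: its name, and indented under it one key for each argument. send_rows: Moves the arm, as the interface text tells. Its arguments: {"type":"object","properties":{"commands":{"type":"array","items":{"type":"object","properties":{"delta_pos":{"type":"array","items":{"type":"number"}},"yaw":{"type":"number"}}}},"grip":{"type":"number"},"force":{"type":"number"}},"required":["commands"]}

```bash
mkdir -p pics; cat > h.py <<'E'
import numpy as np, cv2
from station import manip
def ray(c,u,v,z):
    T=np.array(c["world_to_cam"]);R=T[:3,:3];o=-R.T@T[:3,3]
    d=R.T@np.array([(u-c["cx"])/c["fx"],(v-c["cy"])/c["fy"],1]);return o+d*(z-o[2])/d[2]
def proj(c,p):
    T=np.array(c["world_to_cam"]);q=T[:3,:3]@np.array(p)+T[:3,3]
    return c["fx"]*q[0]/q[2]+c["cx"],c["fy"]*q[1]/q[2]+c["cy"]
E
python3 - <<'E'
from h import *
for n in("scene","top"):
    cv2.imwrite(f"pics/{n}0.png",manip.snapshot(n)); c=manip.get_calibration(n)
    print(n,c["fx"],np.round(c["world_to_cam"],3).tolist())
print(manip.sense())
E
```

```text
scene 467.4574289619645 [[-0.143, 0.99, 0.01, 0.194], [0.68, 0.106, -0.725, -0.221], [-0.719, -0.097, -0.688, 1.373], [0.0, 0.0, 0.0, 1.0]]
top 444.26616204632137 [[0.028, -1.0, -0.002, -0.128], [-0.984, -0.027, -0.176, 0.496], [0.176, 0.007, -0.984, 0.97], [0.0, 0.0, 0.0, 1.0]]
{'t': 0.1, 'q': array([ 1.06152302e+00,  5.28387112e-01,  1.43376725e+00,  4.04468337e-05,
        1.18144941e+00, -1.78518745e-01]), 'qd': array([-1.64130836e-04, -3.25219654e-03, -4.05298255e-03, -7.08268752e-05,
        1.45018778e-03, -2.86817035e-04]), 'tau': array([-5.15566771e-04, -4.43302703e+01, -1.78586000e+01, -2.44568573e-04,
        3.89349356e-03, -1.99039181e-05]), 'tcp_pos': array([0.20262257, 0.59055453, 0.23042516]), 'tool_rot': array([ 1.64631984e-01,  9.86354550e-01, -9.40375436e-04, -3.56638607e-04]), 'force': array([0.51639611, 0.11158903, 0.22675805]), 'ft_torque': array([-0.01390183, -0.01168659, -0.02822997]), 'finger_gap': 1.0022046746400821}
```

View pics/top0.png

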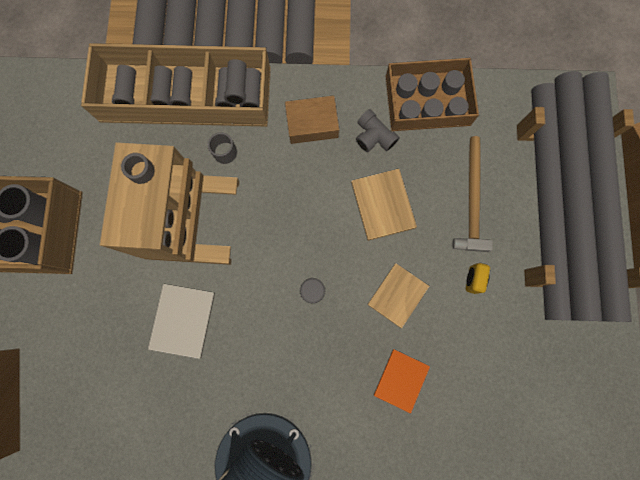

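View pics/scene0.png

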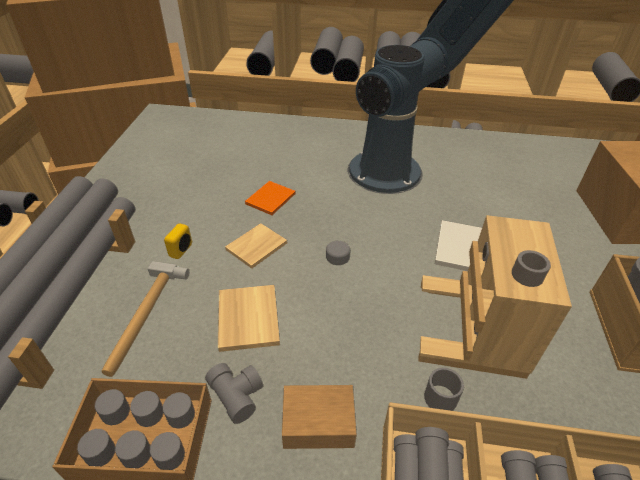

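Things that could be taken for the board, in top-view pixels: large plain wood plate (383,204), smaller wood plate (398,295), orange plate (402,380), white plate (181,320) and carton (312,119). I choose the larger wood plate at (383,204). The rack's rail ends are at about (237,185) and (230,254).

```bash
cat >> h.py <<'E'
def board(img,c,roi,z=0.015):
    x0,y0,x1,y1=roi
    hsv=cv2.cvtColor(img,cv2.COLOR_BGR2HSV); m=cv2.inRange(hsv,(8,60,90),(28,255,255))
    k=np.zeros_like(m);k[y0:y1,x0:x1]=m[y0:y1,x0:x1]
    cs,_=cv2.findContours(k,cv2.RETR_EXTERNAL,cv2.CHAIN_APPROX_NONE);ct=max(cs,key=cv2.contourArea)
    w=np.array([ray(c,u,v,z)[:2] for u,v in ct[:,0,:]],np.float32)
    return cv2.minAreaRect(w*1000),ct
E
python3 - <<'E'
from h import *
im=cv2.imread("pics/top0.png");c=manip.get_calibration("top")
for r in[(340,160,430,245),(360,255,440,335)]:
    b,ct=board(im,c,r);print(b,np.round(cv2.boxPoints(b)).tolist())
    s=manip.get_calibration("scene");print([np.round(proj(s,[*p/1000,.015])) for p in cv2.boxPoints(b)])
a=cv2.resize(im[150:280,180:250],None,fx=4.4,fy=4.4,interpolation=cv2.INTER_CUBIC)
b=cv2.resize(im[150:280,340:440],None,fx=4.4,fy=4.4,interpolation=cv2.INTER_CUBIC)
cv2.imwrite("pics/crop.png",np.hstack([a,b]))
E
```

```text
((583.978759765625, -257.676513671875), (152.23020935058594, 121.41728210449219), 16.221031188964844) [[494.0, -221.0], [528.0, -337.0], [674.0, -295.0], [640.0, -178.0]]
[array([275., 283.]), array([219., 289.]), array([218., 347.]), array([281., 340.])]
((369.7020568847656, -292.2460021972656), (94.84233856201172, 118.30388641357422), 56.20295715332031) [[294.0, -299.0], [392.0, -365.0], [445.0, -286.0], [347.0, -220.0]]
[array([261., 221.]), array([225., 245.]), array([252., 264.]), array([288., 239.])]
```

View pics/crop.png

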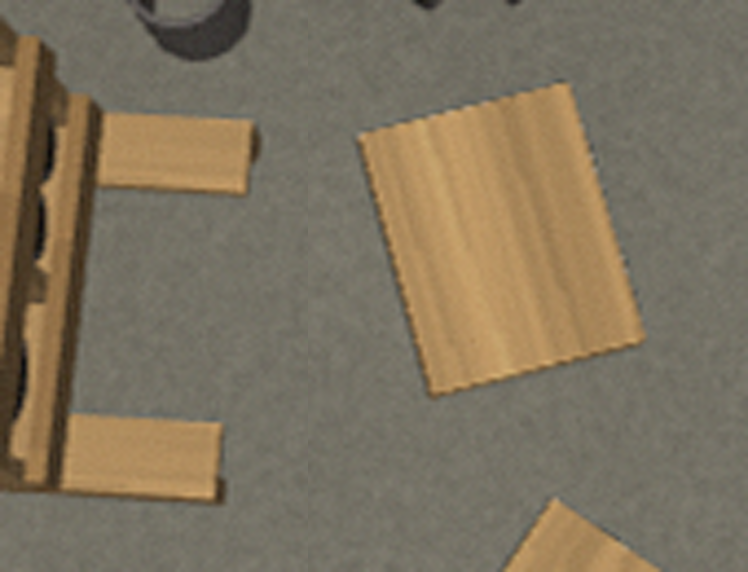

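```bash
python3 - <<'E'
from h import *
im=cv2.imread("pics/top0.png");c=manip.get_calibration("top")
P={}
for n,(u,v) in dict(UoE=(254,119),UiE=(246,194),UoB=(101,113),UiB=(97,185),LiE=(222,422),LoE=(218,500),LiB=(70,415),LoB=(62,489)).items():
    P[n]=ray(c,180+(u+.5)/4.4-.5,150+(v+.5)/4.4-.5,.028)[:2]*1000; print(n,P[n].round(1))
s=manip.get_calibration("scene")
si=cv2.imread("pics/scene0.png")
for n,p in P.items(): 
    u,v=proj(s,[*p/1000,.028]);cv2.circle(si,(int(u),int(v)),1,(0,0,255),-1)
b,_=board(im,c,(340,160,430,245))
for p in cv2.boxPoints(b):
    u,v=proj(s,[*p/1000,.015]);cv2.circle(si,(int(u),int(v)),1,(0,0,255),-1)
cv2.imwrite("pics/s1.png",cv2.resize(si[230:400,200:500],None,fx=2.6,fy=2.6,interpolation=cv2.INTER_CUBIC))
E
```

```text
UoE [637.   90.7]
UiE [595.1  92.4]
UoB [638.1 173.6]
UiB [597.9 172.7]
LiE [471.3  97.4]
LoE [430.2  96.8]
LiB [472.9 177.5]
LoB [433.7 178.6]
```

View pics/s1.png

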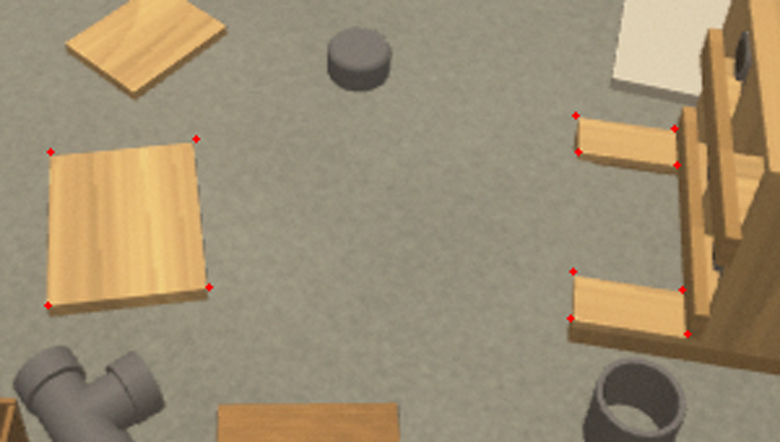

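Mouth centre is about (533.5, 94) mm, with the slot direction at 88.4° in world. The board centre is about (584, -258) with its normal at 106.2°, and both camera views agree to about 2 mm. I'll raise the tool over the rack and go behind the board's far edge.

Call:
send_rows:
  commands:
    - {"delta_pos": [0, -1, 5.5]}
    - {"delta_pos": [0, -1, 5.5]}
    - {"delta_pos": [2, -5.5, 0], "yaw": -0.12}
    - {"delta_pos": [2.3, -5.5, 0], "yaw": -0.12}
    - {"delta_pos": [2.3, -5.5, 0], "yaw": -0.12}
    - {"delta_pos": [2.3, -5.5, 0], "yaw": -0.12}
    - {"delta_pos": [2.3, -5.5, 0], "yaw": -0.12}
    - {"delta_pos": [2.3, -5.5, 0], "yaw": -0.12}
    - {"delta_pos": [2.3, -5.5, 0], "yaw": -0.12}
    - {"delta_pos": [2.3, -5.5, 0], "yaw": -0.12}
  grip: -1

```text
validation failed for argument at $.co...
```

Call:
send_rows:
  commands:
    - {"delta_pos": [0, -1, 5.5], "yaw": 0}
    - {"delta_pos": [0, -1, 5.5], "yaw": 0}
    - {"delta_pos": [2, -5.5, 0], "yaw": -0.12}
    - {"delta_pos": [2.3, -5.5, 0], "yaw": -0.12}
    - {"delta_pos": [2.3, -5.5, 0], "yaw": -0.12}
    - {"delta_pos": [2.3, -5.5, 0], "yaw": -0.12}
    - {"delta_pos": [2.3, -5.5, 0], "yaw": -0.12}
    - {"delta_pos": [2.3, -5.5, 0], "yaw": -0.12}
    - {"delta_pos": [2.3, -5.5, 0], "yaw": -0.12}
    - {"delta_pos": [2.3, -5.5, 0], "yaw": -0.12}
  grip: -1

```text
t: 1.35
tcp_pos: [0.3844, 0.1187, 0.3395]
tool_rot: [0.61, 0.792, -0.001, -0.001]
force: [0.9, 1.1, -0.6]
finger_gap: 1.003
```

Call:
send_rows:
  commands:
    - {"delta_pos": [2.5, -5.4, 0], "yaw": 0.02}
    - {"delta_pos": [2.5, -5.4, 0], "yaw": 0}
    - {"delta_pos": [2.5, -5.4, 0], "yaw": 0}
    - {"delta_pos": [2.5, -5.4, 0], "yaw": 0}
    - {"delta_pos": [2.5, -5.4, 0], "yaw": 0}
    - {"delta_pos": [2.5, -5.4, 0], "yaw": 0}
    - {"delta_pos": [2.5, -5.4, 0], "yaw": 0}
    - {"delta_pos": [2.5, -5.4, -2], "yaw": 0}
    - {"delta_pos": [2, -3, -4], "yaw": 0}
    - {"delta_pos": [0, 0, -5], "yaw": 0}

```text
t: 2.6
tcp_pos: [0.6092, -0.3645, 0.2282]
tool_rot: [0.606, 0.796, -0.001, 0.003]
force: [-0.3, 0.3, -0.3]
finger_gap: 0.999
```

Call:
send_rows:
  commands:
    - {"delta_pos": [0, 1, -5.5], "yaw": 0.014}
    - {"delta_pos": [0, 0, -5.5], "yaw": 0}
    - {"delta_pos": [0, 0, -5.5], "yaw": 0}
    - {"delta_pos": [0, 0, -3], "yaw": 0}
    - {"delta_pos": [0, 0, -1], "yaw": 0}
    - {"delta_pos": [0, 0, 0], "yaw": 0}

```text
t: 3.35
tcp_pos: [0.6046, -0.3519, 0.0087]
tool_rot: [0.601, 0.799, -0.0, -0.004]
force: [-0.3, -0.7, 0.5]
finger_gap: 1.001
```

```bash
python3 - <<'E'
from h import *
print(manip.sense()["tcp_pos"],manip.sense()["force"])
a=manip.snapshot("wrist");b=manip.snapshot("scene");cv2.imwrite("pics/s2.png",b)
print(np.round(manip.get_calibration("wrist")["mount"],3).tolist())
cv2.imwrite("pics/v2.png",np.hstack([cv2.resize(a,(400,300)),cv2.resize(b[170:410,100:420],(400,300))]))
E
```

```text
[ 0.60455623 -0.35193267  0.00866   ] [-0.27999856 -0.70793987  0.49278381]
[[0.001, -0.965, -0.262, 0.067], [1.0, 0.001, -0.0, -0.0], [0.001, -0.262, 0.965, -0.143], [0.0, 0.0, 0.0, 1.0]]
```

View pics/v2.png

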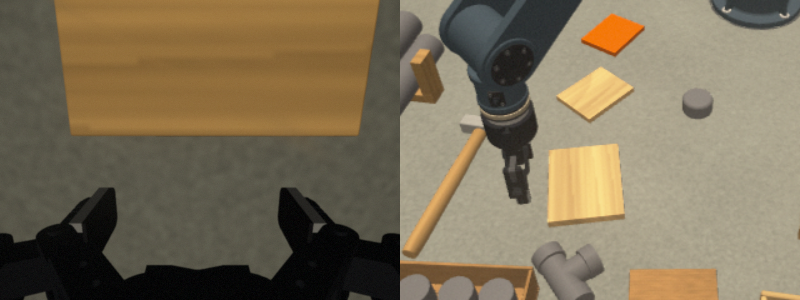

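Call:
send_rows:
  commands:
    - {"delta_pos": [0.7, 0.2, -0.4], "yaw": 0}
    - {"delta_pos": [0, 0, -0.4], "yaw": 0}
    - {"delta_pos": [0, 0, 0], "yaw": 0}

```text
t: 3.82
tcp_pos: [0.6155, -0.3522, 0.0063]
tool_rot: [0.601, 0.799, -0.001, 0.001]
force: [-0.6, 0.4, 0.1]
finger_gap: 1.001
```

Call:
send_rows:
  commands:
    - {"delta_pos": [0, 0, -0.4], "yaw": 0}
    - {"delta_pos": [0, 0, -0.2], "yaw": 0}

```text
t: 4.08
tcp_pos: [0.6158, -0.3524, 0.0007]
tool_rot: [0.601, 0.8, -0.001, 0.002]
force: [0.2, 0.4, -0.4]
finger_gap: 0.999
```

Call:
send_rows:
  commands:
    - {"delta_pos": [0, 0, -0.4], "yaw": 0}
    - {"delta_pos": [0, 0, -0.3], "yaw": 0}

```text
t: 4.32
tcp_pos: [0.6156, -0.3524, -0.007]
tool_rot: [0.601, 0.799, -0.001, 0.002]
force: [-0.7, 0.3, 0.6]
finger_gap: 1.001
```

Call:
send_rows:
  commands:
    - {"delta_pos": [-0.28, 0.96, 0], "yaw": 0}
    - {"delta_pos": [-0.28, 0.96, 0], "yaw": 0}
    - {"delta_pos": [-0.28, 0.96, 0], "yaw": 0}
    - {"delta_pos": [-0.28, 0.96, 0], "yaw": 0}
    - {"delta_pos": [-0.28, 0.96, 0], "yaw": 0}
    - {"delta_pos": [-0.28, 0.96, 0], "yaw": 0}
    - {"delta_pos": [-0.28, 0.96, 0], "yaw": 0}

```text
t: 5.2
tcp_pos: [0.5949, -0.2811, -0.007]
tool_rot: [0.601, 0.8, -0.001, 0.003]
force: [0.8, 0.0, -0.5]
finger_gap: 1.0
```

```bash
cat > look.py <<'E'
from h import *
import sys
s=manip.sense();p=s["tcp_pos"]*1000;q=s["tool_rot"]
print("t",s["t"],"tcp",p.round(1),"jaw",round(2*np.degrees(np.arctan2(q[1],q[0]))-90,2),"F",s["force"].round(1))
im=manip.snapshot("top");cv2.imwrite(f"pics/{sys.argv[1]}.png",im);c=manip.get_calibration("top")
b,ct=board(im,c,tuple(map(int,sys.argv[2:6])));print(b)
M=np.array([533.5,94.2]);a=np.radians(88.4);d=np.array([np.cos(a),np.sin(a)]);l=np.array([-d[1],d[0]])
r=np.array(b[0])-M;print("in slot frame: x %.1f y(left) %.1f"%(r@d,r@l))
# leading (-x side in slot terms) outline: fit of each side
w=np.array([ray(c,u,v,.015)[:2]*1000 for u,v in ct[:,0,:]])
R=(w-M)@np.array([d,l]).T;print("ext x",R[:,0].min().round(1),R[:,0].max().round(1),"y",R[:,1].min().round(1),R[:,1].max().round(1))
f=R[(R[:,0]>R[:,0].max()-30)&(abs(R[:,1]-r@l)<45)]
k=np.polyfit(f[:,1],f[:,0],1);print("front edge skew deg (ccw+)",-np.degrees(np.arctan(k[0])).round(2),"at mid",np.polyval(k,r@l).round(1))
E
python3 look.py t3 200 140 425 250
```

```text
t 5.2 tcp [ 594.9 -281.1   -7. ] jaw 16.17 F [ 0.8  0.  -0.5]
((493.5366516113281, -178.33639526367188), (36.596168518066406, 18.045446395874023), 54.05437088012695)
in slot frame: x -273.5 y(left) 32.3
ext x -291.9 -262.7 y 15.6 41.5
front edge skew deg (ccw+) 31.53 at mid -276.4
```

```bash
python3 - <<'E'
from h import *
b=manip.snapshot("scene");a=cv2.imread("pics/t3.png")
cv2.imwrite("pics/s3.png",b)
cv2.imwrite("pics/v3.png",np.hstack([cv2.resize(a[120:360,180:500],(400,300)),cv2.resize(b[170:410,140:460],(400,300))]))
E
```

```text
(no output)
```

View pics/v3.png

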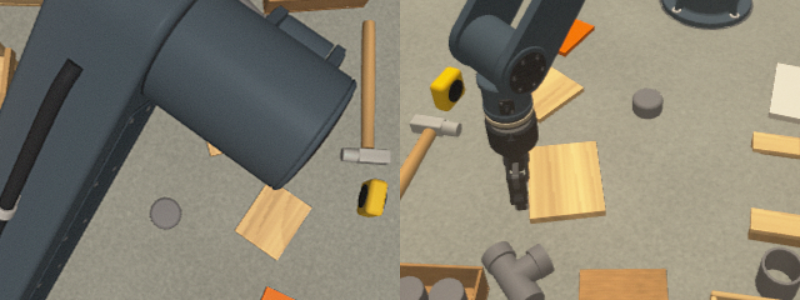

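```bash
cat > look2.py <<'E'
from h import *
import sys
# front edge of the board from the scene camera; args: name, roi covering the board's front part only
def rep(im,roi,say=True):
    x0,y0,x1,y1=roi
    c=manip.get_calibration("scene");m=cv2.inRange(cv2.cvtColor(im,cv2.COLOR_BGR2HSV),(8,60,130),(28,255,255))[y0:y1,x0:x1]
    n,L,S,_=cv2.connectedComponentsWithStats(m);i=1+S[1:,4].argmax();m=(L==i)
    rows=np.where(m.any(1))[0];cols=np.where(m.any(0))[0]
    def fit(a,b):
        for _ in range(4):
            k=np.polyfit(a,b,1);e=abs(np.polyval(k,a)-b);g=e<=max(1.0,np.median(e)*2);a,b=a[g],b[g]
        return k
    rr=rows[6:-8];F=fit(rr,np.array([np.where(m[r])[0].max() for r in rr]))       # col=F(row)
    cc=cols[-40:-8];T=fit(cc,np.array([np.where(m[:,q])[0].min() for q in cc]))    # row=T(col)
    r=T[1]; r=(T[0]*F[1]+T[1])/(1-T[0]*F[0]);u=np.polyval(F,r)
    B=fit(cc,np.array([np.where(m[:,q])[0].max() for q in cc]));rb=(B[0]*F[1]+B[1])/(1-B[0]*F[0]);ub=np.polyval(F,rb)
    A=ray(c,u+x0+.5,r+y0-.5,.015)[:2]*1000;Z=ray(c,ub+x0+.5,rb+y0+.5,.015)[:2]*1000
    M=np.array([533.5,94.2]);a=np.radians(88.4);d=np.array([np.cos(a),np.sin(a)]);l=np.array([-d[1],d[0]])
    e=(A-Z)/np.linalg.norm(A-Z);n=np.array([e[1],-e[0]]);n=n if n[1]>0 else -n
    # near top-edge corner and normal -> centre
    C=A-e*75-60*n
    print("corners",A.round(1),Z.round(1),"len",np.linalg.norm(A-Z).round(1),"heading",np.degrees(np.arctan2(n[1],n[0])).round(2))
    print("centre slot frame x %.1f, left %.1f"%((C-M)@d,(C-M)@l))
if __name__=="__main__":
    s=manip.sense();q=s["tool_rot"]
    print("t",s["t"],"tcp",(s["tcp_pos"]*1000).round(1),"jaw",round(2*np.degrees(np.arctan2(q[1],q[0]))-90,2),"F",s["force"].round(1))
    im=manip.snapshot("scene");cv2.imwrite(f"pics/{sys.argv[1]}.png",im);rep(im,tuple(map(int,sys.argv[2:6])))
E
python3 look2.py s4 250 270 330 360; python3 -c "
from look2 import *
rep(cv2.imread('pics/scene0.png'),(225,270,300,360))"
```

```text
t 5.3 tcp [ 594.3 -280.    -7.1] jaw 16.22 F [ 0.7 -0.2 -0.3]
corners [ 482.6 -174.9] [ 637.5 -130.2] len 161.2 heading 106.11
centre slot frame x -304.8, left -46.3
corners [ 496.3 -222.2] [ 655.7 -176.1] len 166.0 heading 106.14
centre slot frame x -351.6, left -61.4
```

Call:
send_rows:
  commands:
    - {"delta_pos": [-0.3, 1.03, 0], "yaw": 0}
    - {"delta_pos": [-0.3, 1.03, 0], "yaw": 0}
    - {"delta_pos": [-0.3, 1.03, 0], "yaw": 0}
    - {"delta_pos": [-0.3, 1.03, 0], "yaw": 0}
    - {"delta_pos": [-0.3, 1.03, 0], "yaw": 0}
    - {"delta_pos": [-0.3, 1.03, 0], "yaw": 0}
    - {"delta_pos": [-0.3, 1.03, 0], "yaw": 0}
    - {"delta_pos": [-0.3, 1.03, 0], "yaw": 0}

```text
t: 6.35
tcp_pos: [0.5699, -0.1944, -0.0067]
tool_rot: [0.601, 0.799, -0.001, 0.003]
force: [0.4, -0.7, -1.3]
finger_gap: 1.002
```

```bash
python3 look2.py s5 285 260 390 360
```

```text
t 6.35 tcp [ 569.9 -194.4   -6.7] jaw 16.15 F [ 0.4 -0.7 -1.3]
corners [458.4 -89.5] [612.6 -45.5] len 160.3 heading 105.91
centre slot frame x -220.4, left -19.6
```

Call:
send_rows:
  commands:
    - {"delta_pos": [-0.44, 0.94, 0], "yaw": -0.0256}
    - {"delta_pos": [-0.42, 0.95, 0], "yaw": -0.0256}
    - {"delta_pos": [-0.4, 0.96, 0], "yaw": -0.0256}
    - {"delta_pos": [-0.37, 0.97, 0], "yaw": -0.0256}
    - {"delta_pos": [-0.35, 0.98, 0], "yaw": -0.0256}
    - {"delta_pos": [-0.32, 0.99, 0], "yaw": -0.0256}

```text
t: 7.15
tcp_pos: [0.5442, -0.1319, -0.0066]
tool_rot: [0.664, 0.747, -0.001, 0.002]
force: [0.6, -0.8, 0.4]
finger_gap: 0.999
```

```bash
python3 look2.py s6 310 250 409 360
```

```text
t 7.15 tcp [ 544.2 -131.9   -6.6] jaw 6.73 F [ 0.6 -0.8  0.4]
corners [451.8 -10.3] [609.7   7.8] len 159.0 heading 96.55
centre slot frame x -155.5, left -4.0
```

Call:
send_rows:
  commands:
    - {"delta_pos": [-0.26, 0.92, 0], "yaw": -0.0235}
    - {"delta_pos": [-0.24, 0.93, 0], "yaw": -0.0235}
    - {"delta_pos": [-0.22, 0.93, 0], "yaw": -0.0235}
    - {"delta_pos": [-0.2, 0.94, 0], "yaw": -0.0235}
    - {"delta_pos": [-0.17, 0.94, 0], "yaw": -0.0235}
    - {"delta_pos": [-0.15, 0.9, 0], "yaw": -0.0235}

```text
t: 7.95
tcp_pos: [0.5296, -0.0735, -0.0066]
tool_rot: [0.718, 0.696, -0.002, 0.001]
force: [-0.6, -0.2, -0.9]
finger_gap: 0.998
```

```bash
python3 look2.py s7 320 240 417 360; python3 - <<'E'
from h import *
a=cv2.imread("pics/s7.png");cv2.imwrite("pics/v7.png",cv2.resize(a[210:400,230:490],(780,570),interpolation=cv2.INTER_CUBIC))
E
```

```text
t 7.95 tcp [529.6 -73.5  -6.6] jaw -1.78 F [-0.6 -0.2 -0.9]
corners [455.2  60. ] [616.8  55. ] len 161.6 heading 88.23
centre slot frame x -96.6, left 2.5
```

View pics/v7.png

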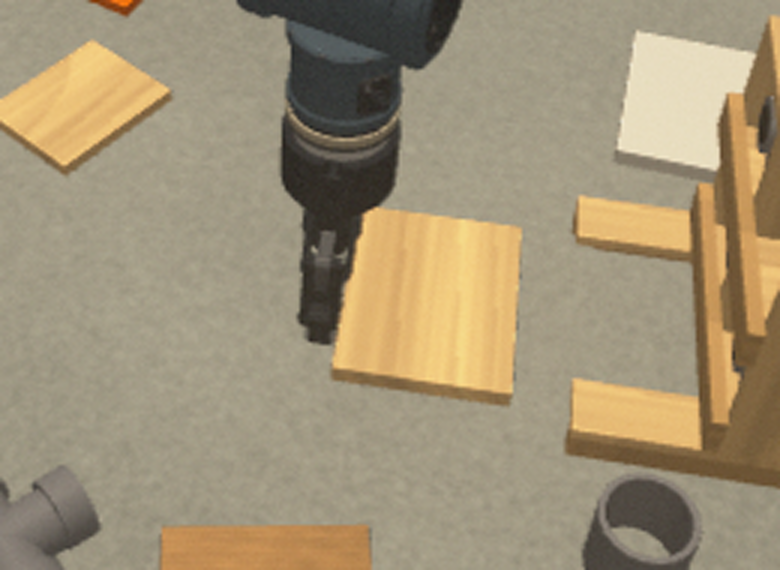

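Call:
send_rows:
  commands:
    - {"delta_pos": [0.12, 0.9, 0], "yaw": 0}
    - {"delta_pos": [0.12, 0.9, 0], "yaw": 0}
    - {"delta_pos": [0.12, 0.9, 0], "yaw": 0}

```text
t: 8.38
tcp_pos: [0.5327, -0.0445, -0.0066]
tool_rot: [0.718, 0.696, -0.002, -0.0]
force: [-0.1, -0.7, 0.4]
finger_gap: 0.998
```

```bash
python3 look2.py s8 340 240 418 360; python3 - <<'E'
from h import *
a=cv2.imread("pics/s8.png");cv2.imwrite("pics/v8.png",cv2.resize(a[250:390,330:490],(800,600),interpolation=cv2.INTER_CUBIC)[:,:])
E
```

```text
t 8.375 tcp [532.7 -44.5  -6.6] jaw -1.81 F [-0.1 -0.7  0.4]
corners [458.7  89.2] [620.5  83.8] len 161.9 heading 88.11
centre slot frame x -67.5, left -0.1
```

View pics/v8.png

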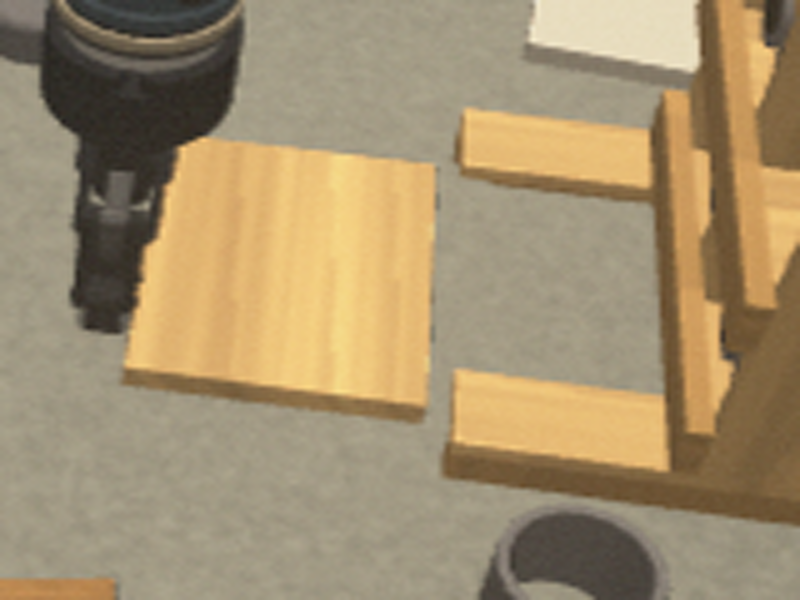

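Call:
send_rows:
  commands:
    - {"delta_pos": [0.03, 0.8, 0], "yaw": 0}
    - {"delta_pos": [0.03, 0.8, 0], "yaw": 0}
    - {"delta_pos": [0.03, 0.8, 0], "yaw": 0}
    - {"delta_pos": [0.03, 0.8, 0], "yaw": 0}
    - {"delta_pos": [0.03, 0.8, 0], "yaw": 0}

```text
t: 9.05
tcp_pos: [0.5344, -0.0009, -0.0065]
tool_rot: [0.718, 0.696, -0.002, -0.0]
force: [-0.9, -0.7, -0.7]
finger_gap: 1.001
```

Call:
send_rows:
  commands:
    - {"delta_pos": [0.03, 0.8, 0], "yaw": 0}
    - {"delta_pos": [0.03, 0.8, 0], "yaw": 0}
    - {"delta_pos": [0.03, 0.8, 0], "yaw": 0}
    - {"delta_pos": [0.03, 0.8, 0], "yaw": 0}

```text
t: 9.55
tcp_pos: [0.5356, 0.0334, -0.0065]
tool_rot: [0.718, 0.696, -0.002, -0.0]
force: [0.6, -1.4, 0.3]
finger_gap: 1.0
```

Call:
send_rows:
  commands:
    - {"delta_pos": [0.03, 0.8, 0], "yaw": 0}
    - {"delta_pos": [0.03, 0.8, 0], "yaw": 0}
    - {"delta_pos": [0.03, 0.8, 0], "yaw": 0}
    - {"delta_pos": [0.03, 0.8, 0], "yaw": 0}

```text
t: 10.05
tcp_pos: [0.5368, 0.0677, -0.0065]
tool_rot: [0.718, 0.696, -0.002, -0.0]
force: [-0.2, -1.8, -1.7]
finger_gap: 1.0
```

Call:
send_rows:
  commands:
    - {"delta_pos": [0.02, 0.5, 0], "yaw": 0}
    - {"delta_pos": [0.01, 0.4, 0], "yaw": 0}

```text
t: 10.3
tcp_pos: [0.537, 0.0777, -0.0065]
tool_rot: [0.718, 0.696, -0.002, -0.0]
force: [0.3, -0.8, 0.3]
finger_gap: 1.0
```

```bash
python3 - <<'E'
from h import *
a=manip.snapshot("scene");cv2.imwrite("pics/v9.png",cv2.resize(a[250:390,360:520],(800,600),interpolation=cv2.INTER_CUBIC)[:,:])
E
```

```text
(no output)
```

View pics/v9.png

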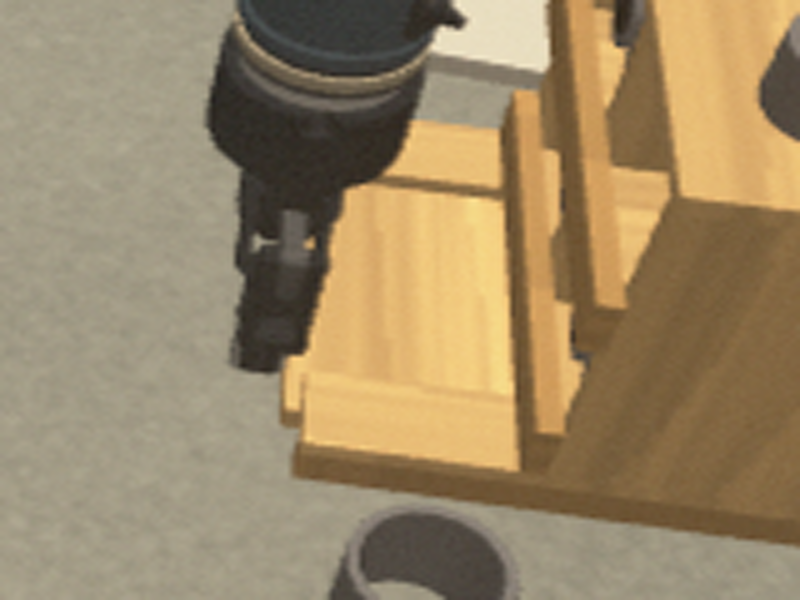

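The picture shows the board inside the slot under the lips. Its outer corner at (292,390) still sticks out about 6 mm past the rail end at (305,410). I'll push on in small steps until the stop pushes back.

Call:
send_rows:
  commands:
    - {"delta_pos": [0.01, 0.3, 0], "yaw": 0}
    - {"delta_pos": [0.01, 0.3, 0], "yaw": 0}

```text
t: 10.6
tcp_pos: [0.5371, 0.0842, -0.0065]
tool_rot: [0.718, 0.696, -0.002, -0.0]
force: [0.6, -0.4, -0.1]
finger_gap: 1.004
```

Call:
send_rows:
  commands:
    - {"delta_pos": [0.01, 0.3, 0], "yaw": 0}

```text
t: 10.72
tcp_pos: [0.5367, 0.0854, -0.0065]
tool_rot: [0.718, 0.696, -0.003, 0.0]
force: [-1.5, -19.4, 1.9]
finger_gap: 0.999
```

The stop answered with 19 N at y = 0.085. I'll back off and lift clear.

Call:
send_rows:
  commands:
    - {"delta_pos": [0, -1, 0], "yaw": 0}
    - {"delta_pos": [0, -3, 0], "yaw": 0}
    - {"delta_pos": [0, -3, 2], "yaw": 0}
    - {"delta_pos": [0, -3, 5], "yaw": 0}
    - {"delta_pos": [0, -3, 5], "yaw": 0}
    - {"delta_pos": [0, -5, 3], "yaw": 0}
    - {"delta_pos": [0, -5, 3], "yaw": 0}
    - {"delta_pos": [0, -6, 0], "yaw": 0}
    - {"delta_pos": [0, -6, 0], "yaw": 0}
    - {"delta_pos": [0, 0, 0], "yaw": 0}

```text
t: 11.98
tcp_pos: [0.5353, -0.2761, 0.1803]
tool_rot: [0.718, 0.696, -0.002, 0.002]
force: [0.2, -0.5, 0.2]
finger_gap: 1.004
```

```bash
python3 - <<'E'
from h import *
s=manip.sense();print(s["t"],s["tcp_pos"],s["force"])
a=manip.snapshot("scene");b=manip.snapshot("top");cv2.imwrite("pics/s10.png",a);cv2.imwrite("pics/t10.png",b)
cv2.imwrite("pics/v10.png",np.hstack([cv2.resize(b[160:280,170:250],(400,600),interpolation=cv2.INTER_CUBIC),cv2.resize(a[260:380,400:480],(400,600),interpolation=cv2.INTER_CUBIC)]))
E
```

```text
11.975 [ 0.535343   -0.27614801  0.18028772] [ 0.17332155 -0.54069766  0.21680122]
```

View pics/v10.png

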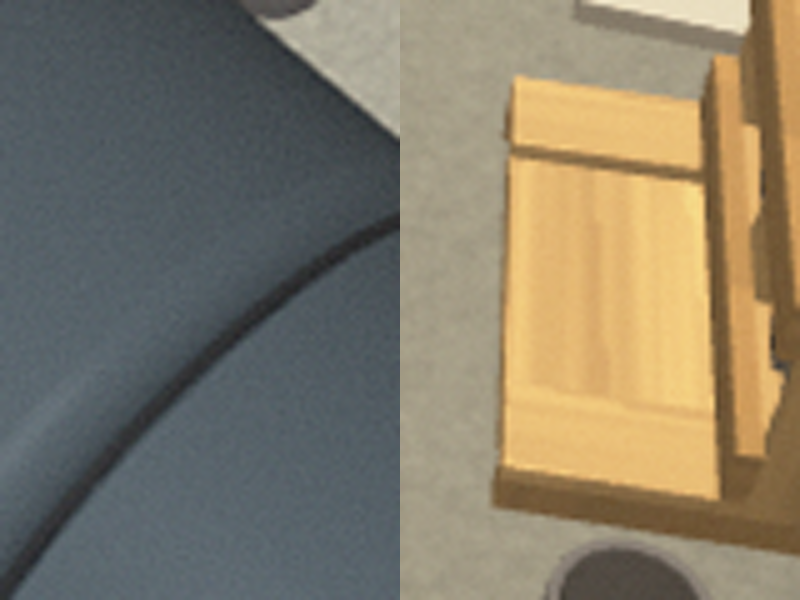

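The board's outer edge now lines up with both rail ends, (510,155) and (503,400) in the right-hand crop. It lies flat and square under the lips, and the robot is clear, so I'll hand it in.

```bash
python3 -c "
from station import manip
print(manip.sign_off())"
```

```text
the job is handed in; nothing more can be done
None
```

The board is in the slot, pushed home against the stop, and the job was handed in at about 12 s of the 48 s allowed. I picked the larger plain-wood plate and pushed it on its far edge with the open fingers, first straight, then in an arc to square it up, then straight in.

- **Stop:** it pushed back with about 19 N at TCP y = 0.085 m, about where flush was expected.
- **Flush and square:** the last scene picture shows the outer edge in line with both rail ends, and the board flat and square under the lips. I judged this final position by eye and did not measure it.
- **Top camera:** the arm blocked its view after the first push, so its last picture confirmed nothing. During the pushes I relied on the scene camera, which agreed with the top view to about 2 mm at the start.
- **Robot and surroundings:** the gripper was clear and touching nothing. I saw no bystander moved in the pictures, but I did not measure their positions at the end.

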